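# Gauge the depth of a blind bore

### The job

Pull the cap plug out of the bore in the machined block and put it in the parts tray, then stand the depth gauge flat on the block over the bore and push its rod down until it just bottoms in the hole, with a light touch (well under 20 N on the floor of the bore). Let go and leave the gauge standing there so that the depth can be read, and do not shove the block, the tray or the other things on the bench out of their places.

Things in the scene. Friction and masses are not known exactly. Their poses are not given: they have to be found in the camera images.
- block: Machined steel block, 74 x 56 mm and 42 mm high, with a 12 mm high foot at each short end (116 mm long over the feet along its x axis). 1.5 kg, loose on the bench. Origin at the centre of its underside, z up. Its flat top face has a bore in the middle. To its left, some 0.15 m away, stands a large fixed hardness tester, over 0.5 m high, which the arm must keep clear of on its way in.
- bore_mouth (a point): Centre of the bore's mouth, in the block's top face (42 mm above the block's underside). Round blind bore, 9 mm in diameter, straight down; its depth differs from block to block, 16 to 30 mm, and can only be felt.
- plug: Black cap plug that closes the bore at the start. 27 mm long: stem 7 mm in diameter and 10 mm long (loose in the bore), then a flange 19 mm in diameter and 3 mm thick that rests on the block's top face, then a grip 15 mm in diameter and 14 mm high. Origin at the lower end of the stem, z along the plug towards the grip; the grip's middle is 20 mm along z from the origin. 15 g.
- tray: Open sheet-metal parts tray, 100 mm along its x, 160 mm along its y, walls 26 mm high and 3 mm thick, floor 3 mm thick. Origin at the centre of its underside. A nut and a dowel pin lie in its half towards -y; the middle and the +y half are empty. Loose on the bench.
- gauge: Depth gauge, 0.31 kg, standing upright on the bench at the start. Ground cross bar 80 mm (its x) x 24 mm (its y) x 14 mm with a barrel 18 mm in diameter up to 34 mm height (23 mm at the barrel's foot); the rod runs down through the barrel. Origin at the centre of the flat underside of the bar, where the rod comes out, z up.
- depth_rod (a joint): How far the gauge's rod stands out below the underside of the bar, in m: 0 = drawn up, tip flush with the underside, against its upper stop (as at the start); 0.034 = fully out. The rod stays where it is put; sliding it takes about 1.2 N (less than the weight of bar and barrel, about 2.5 N), so the gauge can be lifted by its knob with the rod staying against the upper stop, and pushing the knob down moves the rod once the bar rests on something.
- rod_tip (a point): Centre of the lower end of the rod. The rod is 6 mm in diameter, tapering over the last 3 mm to a flat end of 4 mm.
- knob_mid (a point): Middle of the knurled knob on top of the rod: 22 mm in diameter, 20 mm high (10 mm either way), 90 mm above the rod tip. With the rod drawn up the knob's lower side is 46 mm above the barrel, and it comes down with the rod.
- sample1: Bystander: turned steel sample, upright cylinder 25 mm in diameter, 40 mm high, behind the block. Origin at the centre of its underside.
- screwdriver: Bystander: screwdriver, 200 mm long, lying in front of the block. Origin under its middle.
- bushing: Bystander: bronze bushing, 36 mm in diameter, 30 mm high, behind the gauge. Origin at the centre of its underside.
- sample0: Bystander: turned steel sample, upright cylinder 30 mm in diameter, 26 mm high, behind the block. Origin at the centre of its underside.
- gear: Bystander: steel gear, 52 mm in diameter, 16 mm high, lying flat to the right of the gauge. Origin at the centre of its underside.

How it is judged:
On the way, in this order (a step that is already met when the one before it is completed fails the run):
1. the plug lies in the tray (x of plug in the frame of tray between -0.047 and 0.047 m and y of plug in the frame of tray between -0.077 and 0.077 m and z of plug in the frame of tray between 0 and 0.03 m), for 0.2 s.
2. the gauge stands flat on the block over the bore and its rod bears on the bore's floor (z of gauge in the frame of block between 0.0405 and 0.0435 m and angle between gauge's own z axis and vertical below 0.04 rad and horizontal distance between gauge and bore_mouth below 0.004 m and contact force between gauge and bore_floor_c0 above 1 N), for 0.1 s.
At the end, for the whole second after the job is handed in: Plug in the tray. Gauge standing by itself on the block, bar flat on the top face (1.5 mm, 0.04 rad) and over the bore (4 mm), rod tip on the bore's floor (about 1 mm). Block within 15 mm of its first place. All released and at rest (all of step 1 and z of gauge in the frame of block between 0.0405 and 0.0435 m and angle between gauge's own z axis and vertical below 0.04 rad and horizontal distance between gauge and bore_mouth below 0.004 m and distance between rod_tip and bore_floor_c0 below 0.0042 m and linear speed of each of gauge, plug below 0.01 m/s and distance of block from where it was at the start of the episode below 0.015 m); the robot touches nothing.
It fails at once if the rod is pressed on the floor of the bore with more than 20 N (contact force between gauge and bore_floor_c0 above 20 N).
It fails at once if the block is shoved more than 15 mm (distance of block from where it was at the start of the episode above 0.015 m).
It fails at once if the tray is shoved more than 30 mm (distance of tray from where it was at the start of the episode above 0.03 m).
It fails at once if a bystander is moved more than 15 mm (distance of any of sample1, sample0, screwdriver, bushing, gear from where it was at the start of the episode above 0.015 m).
It also fails if it takes over 61 s, if anything falls off the work surface, if the arm or the gripper's body presses on something with over 40 N, if the wrist force passes 120 N, or if a joint passes its speed limit or range.

### The arm

A 6-joint arm with a two-finger parallel gripper is mounted at the origin on a cart in front of the work surface, level with it; the furniture and walls round the work are solid. World frame = base frame: x ahead of the robot, y to its left, z up, the work surface at z = 0. Lengths are in m, angles in rad, forces in N, time in s.
With the tool pointing down it reaches from about 0.375 to 0.975 m from the base axis. Payload 3.8 kg.
Tool frame: the origin (TCP) lies midway between the tips of the shut fingers; the grasp point (between the pads) lies 19 mm behind it; z points along the fingers, y is the line along which they close (so a half turn about z gives the same grasp; the last joint's range is limited). The gripper opens to 85 mm and grips with 20 to 120 N. Pads are 22 mm wide; open, the fingers measure 114 mm over their backs; the gripper's body (76 mm by 85 mm) begins 54 mm behind the grasp point. The pads swing forward as they close: fully open they stand 13 mm farther back than shut.
Start: joints at [1.258, 0.264, 1.604, -0, 1.274, -0.037], TCP at [0.184, 0.649, 0.231] pointing down, gripper open.
Joint ranges: [-2.63, 2.63], [-0.94, 2.18], [0.31, 2.57], [-1.31, 4.45], [0, 2.66], [-2.55, 2.55]. Speed limits (rad/s): [2.57, 2.57, 3.14, 3.14, 3.14, 3.14].

### API

Orientations are given as a rotation vector (axis times angle).
In Python, from workcell import read_state, vision, ticket gives the robot as it stands. The module is installed in compiled form; this text tells all that it offers.
- The arm moves only by the tool jog_arm, never from a script. Its arguments are lists of equal length, an entry for each row: "turn": the turn, a rotation vector about the tool's x, y, z in rad, a list of three; "delta_pos": the shift along the tool's x, y, z in m, a list of three; "gripper": the finger opening in m, from 0 to 0.0854. In form: {"turn": [[rx, ry, rz], ...], "delta_pos": [[dx, dy, dz], ...], "gripper": [gripper, ...]}. A call has 1 to 20 rows; each row shifts and turns the commanded pose from where the row before left it, along the tool's axes as they then stand; what a row does not reach is not made up. A row lasts 1/12 s, in which the tool goes at most 41.7 mm and 7.16 degrees, less where a joint would pass 70% of its speed; a pose out of reach is approached as far as the arm can. A call with a gripper value outside its range is refused whole. The fingers move at their own pace and stop on an object; "grip_force" is the grip in N (left out, the last holds). Time passes only in rows, so rows that do not move let the fingers close. It gives the time, the measured TCP pose, the force, the opening and the grip force at its end, in the units of the state.
- read_state(): the state, without advancing time (a new reading comes with each control period).
- vision.read_camera(name): name is "side" or "top" or "wrist"; returns the picture (384x512x3 uint8, red, green, blue); there is no depth.
- vision.calibration(name): a dict with "vfov" (degrees; the focal length in pixels is half the picture's height over the tangent of half this angle, whatever the lens; pixels are square), "cx", "cy" (the principal point, pixels), "R" (3x3) and "t" (3): a world point X has camera coordinates R X + t; the wrist camera has in their place "mount" (4x4, takes a point from camera to tool coordinates, whose origin is the TCP and whose axes are the flange's). Camera axes: x right, y down, z forward; pixel columns grow to the right and rows downward; lengths in m; the calibration is good to about 2 mm. A picture is of the moment at which its call begins: read the wrist's pose just before it. calibration takes no time and is no camera call.
- ticket.finish_job(): hands the job in; it is judged then, once.
The state is a dict: "time": time; "q": joint angles; "joint_vel": joint speeds; "joint_torque": joint torques, N m; "tool_pos": TCP position; "tcp_rot": TCP orientation; "wrist_force": force on the tool from outside, world axes, zero at the start; "torque": the same for the moment, N m; "width": opening from 0.0 (shut) to 1.0 (fully open); "grip_force": force on a finger pad.
Only numpy, scipy, OpenCV 4.12 (cv2) and the standard library are available. Lean on these libraries where they do the work, as an engineer would, in place of code of your own. Each camera call takes 0.05 s, during which the arm holds its last target. There are 200 camera calls.

## Working session

There is one attempt and no reset: what is moved stays moved. The work goes in short steps, Python scripts to look and compute and a tool call to move; the robot and the scene stay as the last step left them, time stands still between calls to the robot, and variables do not carry over. Pictures are saved under pics/ and viewed, at most 10 in all, crops included, and the job is handed in when it is done.

Besides the shell and the picture viewer there is one more tool, called after "Emit:" as name(argument=value, ...) on one line, values as JSON. jog_arm: Moves the arm, as the interface text tells. Its arguments: {"type":"object","properties":{"turn":{"type":"array","items":{"type":"array","items":{"type":"number"}}},"delta_pos":{"type":"array","items":{"type":"array","items":{"type":"number"}}},"gripper":{"type":"array","items":{"type":"number"}},"grip_force":{"type":"number"}},"required":["turn","delta_pos","gripper"]}

```bash
mkdir -p pics
python3 - <<'E'
from workcell import read_state, vision
import cv2,numpy as np
print(read_state())
for n in ("top","side","wrist"):
    im=vision.read_camera(n); cv2.imwrite(f"pics/{n}0.png",im[:,:,::-1])
    c=vision.calibration(n); print(n,{k:np.round(v,4).tolist() for k,v in c.items()} )
E
```

```text
{'time': 0.0, 'q': array([ 1.25806112e+00,  2.64745983e-01,  1.60539693e+00,  4.12910891e-05,
        1.27370150e+00, -3.68841946e-02]), 'joint_vel': array([ 1.23629497e-03,  1.41761484e-03, -1.09609779e-05, -1.48363514e-04,
       -3.48454282e-04,  1.41033775e-04]), 'joint_torque': array([-1.08584380e-03, -5.15105438e+01, -3.67321265e+01, -1.87051201e-04,
        1.25105929e-02,  5.86309774e-07]), 'tool_pos': array([0.18359664, 0.64877988, 0.22995448]), 'tcp_rot': array([-0.43189266, -3.11132711,  0.00347188]), 'wrist_force': array([-0.95802819,  0.34212109,  0.60673537]), 'torque': array([-0.01178595,  0.02235976,  0.00431014]), 'grip_force': 0.0, 'width': 0.9989258124589665}
top {'vfov': 48.1187, 'cx': 248.7194, 'cy': 191.5522, 'R': [[0.0067, -0.9998, 0.0196], [-0.9823, -0.0103, -0.187], [0.1872, -0.018, -0.9822]], 't': [-0.2728, 0.4892, 0.8732]}
side {'vfov': 45.5112, 'cx': 262.6693, 'cy': 193.7085, 'R': [[-0.8333, -0.5524, -0.0213], [-0.3659, 0.58, -0.7278], [0.4144, -0.5986, -0.6855]], 't': [0.2696, 0.3747, 0.6349]}
wrist {'vfov': 65.697, 'cx': 257.6715, 'cy': 188.2254, 'mount': [[-0.0002, -0.9664, -0.257, 0.0647], [1.0, -0.0003, 0.0005, 0.0009], [-0.0006, -0.257, 0.9664, -0.1424], [0.0, 0.0, 0.0, 1.0]]}
```

View pics/top0.png

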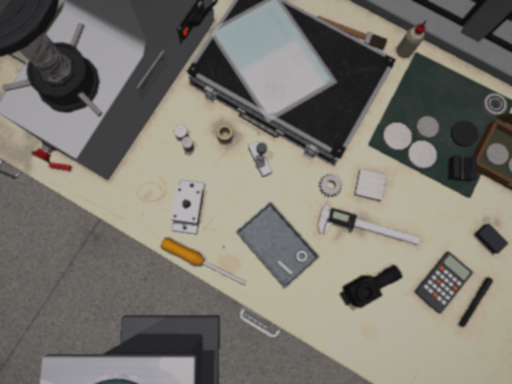

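View pics/side0.png

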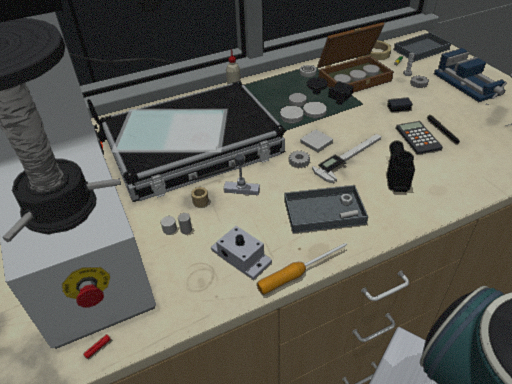

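The top view shows the block with the plug at about (187,204), the gauge at (260,158), the tray at (277,245) and the tester at upper left. In the side view the plug is at (239,232), the gauge at (241,185) and the tray at (326,208). I'll enlarge both views to get precise picks.

```bash
cat > h.py <<'E'
import numpy as np,cv2
from workcell import vision,read_state
from scipy.spatial.transform import Rotation as Ro
def cam(n):
    c=vision.calibration(n);f=192/np.tan(np.radians(c['vfov']/2));R=c.get('R');t=c.get('t')
    if n=='wrist':
        s=read_state();M=np.eye(4);M[:3,:3]=Ro.from_rotvec(s['tcp_rot']).as_matrix();M[:3,3]=s['tool_pos']
        W=np.linalg.inv(M@np.array(c['mount']));R=W[:3,:3];t=W[:3,3]
    return f,c['cx'],c['cy'],np.array(R),np.array(t)
def proj(k,X):
    f,cx,cy,R,t=k;p=np.asarray(X)@R.T+t;return np.stack([cx+f*p[...,0]/p[...,2],cy+f*p[...,1]/p[...,2]],-1)
def onz(k,uv,z):
    f,cx,cy,R,t=k;d=R.T@np.array([(uv[0]-cx)/f,(uv[1]-cy)/f,1]);o=-R.T@t;return o+d*(z-o[2])/d[2]
E
python3 - <<'E'
import cv2
a=cv2.imread('pics/top0.png')[115:265,160:360]; cv2.imwrite('pics/tc.png',cv2.resize(a,(800,600),interpolation=cv2.INTER_CUBIC))
a=cv2.imread('pics/side0.png')[150:300,180:380]; cv2.imwrite('pics/sc.png',cv2.resize(a,(800,600),interpolation=cv2.INTER_CUBIC))
E
```

```text
(no output)
```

View pics/tc.png

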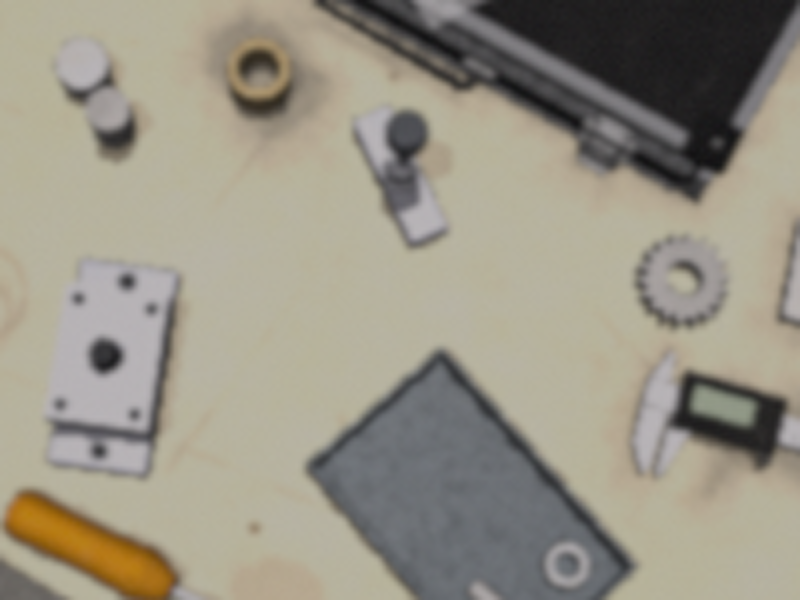

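View pics/sc.png

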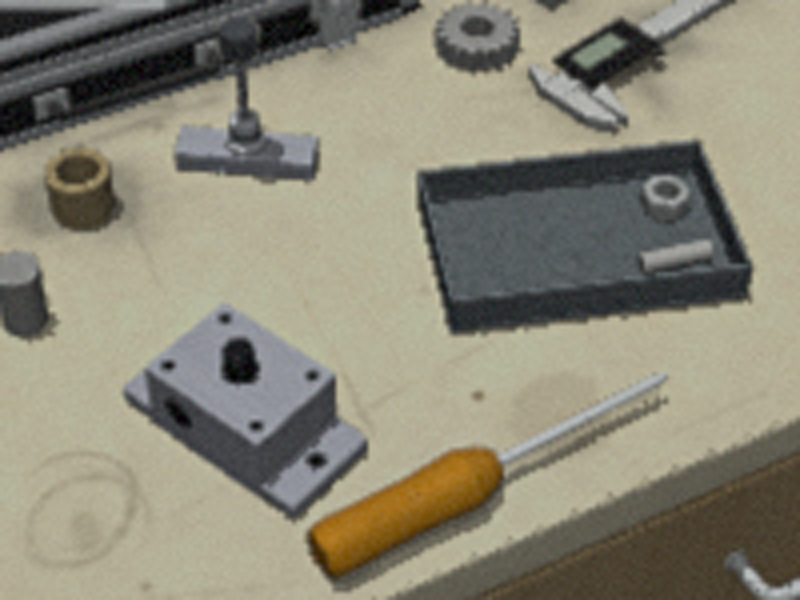

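The top crop shows the block's screw holes at (79,298), (152,308), (60,404) and (134,414). The plug is at (104,354), and the bar corners and knob at (407,128) are clear. The side crop shows the same holes around (240,371), the plug top at (240,348) and the knob at (238,40).

```bash
cat > m.py <<'E'
from h import *
T,S=cam('top'),cam('side')
t=lambda p:(np.array(p)+.5)/4-.5+[160,115]
s=lambda p:(np.array(p)+.5)/4-.5+[180,150]
r=lambda x:np.round(x,4)
bt=[onz(T,t(p),.042) for p in[(79,298),(152,308),(60,404),(134,414)]];bs=[onz(S,s(p),.042) for p in[(225,318),(312,375),(257,426),(168,365)]]
print('block',r(np.mean(bt,0)),r(np.mean(bs,0)));print(r(bt),r(bs))
f=[onz(T,t(p),.012) for p in[(127,282),(98,451)]];print('feet',r(f),r(np.mean(f,0)))
print('plug',r(onz(T,t((104,355)),.066)),r(onz(S,s((240,350)),.066)))
g=[onz(T,t(p),.014) for p in[(357,118),(390,107),(447,232),(412,245)]];print('gauge',r(g),r(np.mean(g,0)))
g2=[onz(S,s(p),.014) for p in[(178,130),(200,124),(318,142),(316,157)]];print(r(g2))
print('knob',r(onz(T,t((407,130)),.095)),r(onz(S,s((239,38)),.09)))
print('tray',[r(onz(T,t(p),.026)) for p in[(441,352),(310,467),(632,567)]],[r(onz(S,s(p),.026)) for p in[(419,175),(697,144),(749,268),(447,300)]])
print('bush',r(onz(T,t((259,68)),.03)),'s0',r(onz(T,t((83,65)),.026)),'s1',r(onz(T,t((108,112)),.04)))
print('screwdr',r(onz(T,(163,240),.02)),r(onz(T,(205,262),.02)),r(onz(T,(244,284),.01)),'case',r(onz(T,t((700,190)),.1)),r(onz(T,t((330,5)),.1)))
for p in[(62,75),(92,75),(40,40),(110,175),(180,60)]: print('tester',p,[r(onz(T,p,z))[:2] for z in(0,.2,.3,.5)])
for p in[(40,190),(95,205),(155,305),(40,350),(90,110)]: print('tester side',p,[r(onz(S,p,z))[:2] for z in(0,.2,.3,.5)])
E
python3 m.py
```

```text
block [ 0.4653 -0.1349  0.042 ] [ 0.4669 -0.1377  0.042 ]
[[ 0.4966 -0.1192  0.042 ]
 [ 0.4915 -0.1586  0.042 ]
 [ 0.439  -0.1112  0.042 ]
 [ 0.434  -0.1507  0.042 ]] [[ 0.4931 -0.1612  0.042 ]
 [ 0.436  -0.1538  0.042 ]
 [ 0.4403 -0.1141  0.042 ]
 [ 0.4984 -0.1216  0.042 ]]
feet [[ 0.5118 -0.1412  0.012 ]
 [ 0.4172 -0.1283  0.012 ]] [ 0.4645 -0.1347  0.012 ]
plug [ 0.4618 -0.1368  0.066 ] [ 0.4611 -0.1317  0.066 ]
gauge [[ 0.608  -0.2688  0.014 ]
 [ 0.6147 -0.2876  0.014 ]
 [ 0.542  -0.3199  0.014 ]
 [ 0.5343 -0.3002  0.014 ]] [ 0.5747 -0.2941  0.014 ]
[[ 0.618  -0.2844  0.014 ]
 [ 0.6104 -0.2953  0.014 ]
 [ 0.5442 -0.3188  0.014 ]
 [ 0.5381 -0.3077  0.014 ]]
knob [ 0.5769 -0.2934  0.095 ] [ 0.5787 -0.2971  0.09  ]
tray [array([ 0.4717, -0.3155,  0.026 ]), array([ 0.4081, -0.2445,  0.026 ]), array([ 0.356 , -0.4177,  0.026 ])] [array([ 0.4747, -0.3151,  0.026 ]), array([ 0.3576, -0.4187,  0.026 ]), array([ 0.2939, -0.3463,  0.026 ]), array([ 0.4139, -0.2434,  0.026 ])]
bush [ 0.6315 -0.2133  0.03  ] s0 [ 0.6333 -0.1142  0.026 ] s1 [ 0.6017 -0.131   0.04  ]
screwdr [ 0.3887 -0.0849  
[... 652 characters left out ...]
[ 0.7145, -0.1342]), array([ 0.662 , -0.1498]), array([ 0.5572, -0.181 ])]
tester side (40, 190) [array([ 0.976 , -0.0451]), array([0.7301, 0.0549]), array([0.6072, 0.1049]), array([0.3613, 0.2049])]
tester side (95, 205) [array([ 0.8277, -0.0802]), array([0.6234, 0.0296]), array([0.5212, 0.0845]), array([0.3169, 0.1944])]
tester side (155, 305) [array([0.5327, 0.0389]), array([0.411 , 0.1154]), array([0.3502, 0.1536]), array([0.2286, 0.23  ])]
tester side (40, 350) [array([0.6355, 0.2098]), array([0.4851, 0.2384]), array([0.4098, 0.2526]), array([0.2594, 0.2812])]
tester side (90, 110) [array([ 1.1418, -0.339 ]), array([ 0.8495, -0.1567]), array([ 0.7033, -0.0655]), array([0.4109, 0.1169])]
```

View pics/wrist0.png

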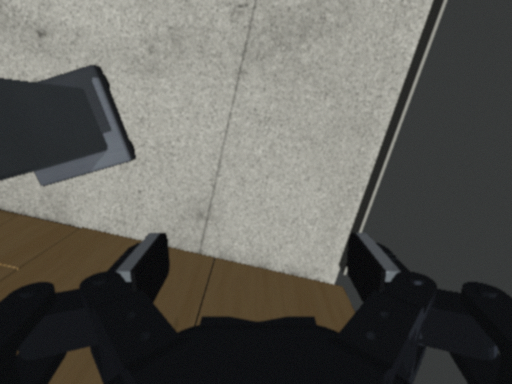

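Emit:
jog_arm(turn=[[0,0,0],[0,0,0],[0,0,0],[0,0,0],[0,0,0],[0,0,0],[0,0,0],[0,0,0],[0,0,0.0873],[0,0,0.0873],[0,0,0.0873],[0,0,0.0873],[0,0,0.0873],[0,0,0.0873],[0,0,0.0873],[0,0,0.0873],[0,0,0.0873],[0,0,0.0873]], delta_pos=[[0,-0.034,0],[0,-0.034,0],[0,-0.034,0],[0,-0.034,0],[0,-0.034,0],[0,-0.034,0],[0,-0.034,0],[0,-0.034,0],[-0.0349,-0.0015,0],[-0.0349,-0.0015,0],[-0.0349,-0.0015,0],[-0.0349,-0.0015,0],[-0.0349,-0.0015,0],[-0.0349,-0.0015,0],[-0.0349,-0.0015,0],[-0.0349,-0.0015,0],[-0.0349,-0.0015,0],[-0.0349,-0.0015,0]], gripper=[0.085,0.085,0.085,0.085,0.085,0.085,0.085,0.085,0.085,0.085,0.085,0.085,0.085,0.085,0.085,0.085,0.085,0.085])

```text
time: 1.65
tool_pos: [0.3669, 0.1652, 0.2312]
tcp_rot: [1.713, 2.634, 0.001]
wrist_force: [0.3, 0.1, 0.2]
width: 0.993
grip_force: 0.0
```

Emit:
jog_arm(turn=[[0,0,0.0873],[0,0,0.0873],[0,0,0.0873],[0,0,0.0873],[0,0,0.0873],[0,0,0.0873],[0,0,0.0873],[0,0,0.0873],[0,0,0],[0,0,0],[0,0,0],[0,0,0]], delta_pos=[[-0.0349,-0.0015,0],[-0.0349,-0.0015,0],[-0.0349,-0.0015,0],[-0.0349,-0.0015,0],[-0.0349,-0.0015,0],[-0.0349,-0.0015,0],[-0.0349,-0.0015,0],[-0.0349,-0.0015,0],[0,0.03,0.01],[0,0.03,0.01],[0,0.02,0.01],[0,0,0]], gripper=[0.045,0.045,0.045,0.045,0.045,0.045,0.045,0.045,0.045,0.045,0.045,0.045])

```text
time: 2.65
tool_pos: [0.4647, -0.1294, 0.1992]
tcp_rot: [-2.507, -1.892, 0.001]
wrist_force: [-0.6, -0.0, -0.1]
width: 0.525
grip_force: 0.0
```

Run:
```python
from h import *
k=cam('wrist');np.save('k1.npy',np.array(k,dtype=object),allow_pickle=True)
cv2.imwrite('pics/w1.png',cv2.resize(vision.read_camera('wrist')[:,:,::-1],(768,576),interpolation=cv2.INTER_CUBIC))
s=read_state();print(s['tool_pos'],Ro.from_rotvec(s['tcp_rot']).as_matrix().round(4),s['q'])
```

```text
[ 0.46305956 -0.12862097  0.19965353] [[ 2.737e-01  9.618e-01 -3.300e-03]
 [ 9.618e-01 -2.737e-01  1.100e-03]
 [ 2.000e-04 -3.500e-03 -1.000e+00]] [-3.22766033e-01 -8.36624030e-02  2.04083000e+00 -2.75483305e-06
  1.18788517e+00 -4.55734959e-02]
```

View pics/w1.png

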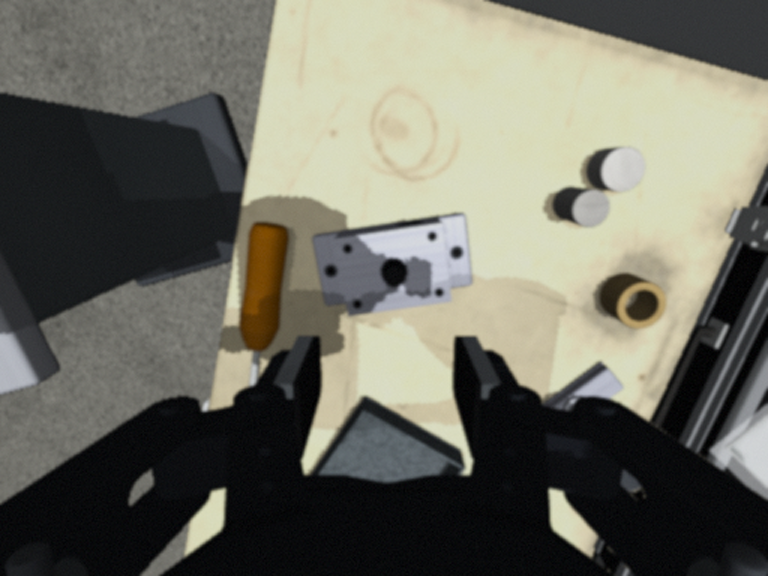

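The wrist view shows the block with its four screw holes at (348,248), (432,237), (357,303) and (439,293), and the plug at (394,271).

Run:
```python
from h import *
k=np.load('k1.npy',allow_pickle=True)
w=lambda p:(np.array(p)+.5)/1.5-.5
h=[onz(k,w(p),.042) for p in[(348,248),(432,237),(357,303),(439,293)]];print(np.round(h,4),np.mean(h,0).round(4))
print(onz(k,w((394,271)),.069).round(4))
s=read_state();R=Ro.from_rotvec(s['tcp_rot']).as_matrix()
for c in (np.mean(h,0),[.465,-.1355,.06]): print(np.round(R.T@(np.array([c[0],c[1],.0])-s['tool_pos']),4))
```

```text
[[ 0.4421 -0.1119  0.042 ]
 [ 0.4989 -0.1203  0.042 ]
 [ 0.4365 -0.1512  0.042 ]
 [ 0.4938 -0.1598  0.042 ]] [ 0.4678 -0.1358  0.042 ]
[ 0.4692 -0.1297  0.069 ]
[-0.0056  0.0073  0.1996]
[-0.0061  0.0044  0.1996]
```

Emit:
jog_arm(turn=[[0,0,0],[0,0,0],[0,0,0],[0,0,0],[0,0,0],[0,0,0],[0,0,0],[0,0,0]], delta_pos=[[-0.006,0.0055,0.03],[0,0,0.03],[0,0,0.03],[0,0,0.03],[0,0,0.02],[0,0,0.012],[0,0,0],[0,0,0]], gripper=[0.045,0.045,0.045,0.045,0.045,0.045,0.045,0.045], grip_force=25)

```text
time: 3.37
tool_pos: [0.4657, -0.1349, 0.0491]
tcp_rot: [-2.505, -1.894, 0.002]
wrist_force: [-0.1, -0.1, 0.4]
width: 0.525
grip_force: 0.0
```

Run:
```python
from h import *
im=vision.read_camera('side')[190:290,180:300,::-1]
im2=vision.read_camera('wrist')[:,:,::-1]
a=cv2.resize(im,(480,400),interpolation=cv2.INTER_CUBIC);b=im2[150:300,170:350]
b=cv2.resize(b,(320,267));c=np.zeros((400,800,3),np.uint8);c[:,:480]=a;c[:267,480:]=b
cv2.imwrite('pics/p1.png',c);print(read_state()['tool_pos'])
```

```text
[ 0.46760452 -0.13565261  0.05075112]
```

View pics/p1.png

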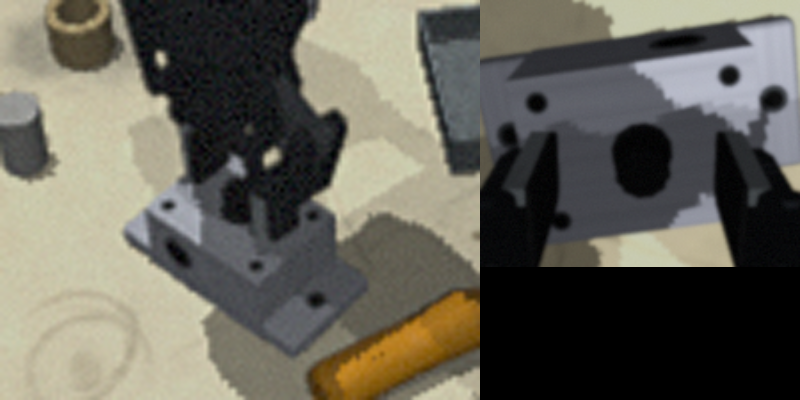

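The plug stands centred between the open pads: pads at 555 and 718, plug at 642 in the crop. I'll close on it.

Emit:
jog_arm(turn=[[0,0,0],[0,0,0],[0,0,0],[0,0,0],[0,0,0],[0,0,0],[0,0,0],[0,0,0]], delta_pos=[[0,0,0.001],[0,0,0],[0,0,0],[0,0,0],[0,0,0],[0,0,0],[0,0,0],[0,0,0]], gripper=[0.03,0.02,0.01,0.005,0.005,0.005,0.005,0.005], grip_force=25)

```text
time: 4.13
tool_pos: [0.4677, -0.1358, 0.0495]
tcp_rot: [2.505, 1.893, 0.001]
wrist_force: [-0.7, -0.7, 7.4]
width: 0.156
grip_force: 24.5
```

Run:
```python
from h import *
s=[read_state() for i in range(3)];print([x['tool_pos'] for x in s],s[0]['q'],s[0]['width']*.0854,s[0]['grip_force'],s[0]['wrist_force'])
k=cam('wrist');np.save('k2.npy',np.array(k,dtype=object),allow_pickle=True)
cv2.imwrite('pics/w2.png',vision.read_camera('wrist')[:,:,::-1])
```

```text
[array([ 0.46765285, -0.13579025,  0.04950164]), array([ 0.46765285, -0.13579025,  0.04950164]), array([ 0.46765285, -0.13579025,  0.04950164])] [-3.33782519e-01  1.01799980e-01  2.16465696e+00  6.01879035e-05
  8.73514287e-01 -5.74081944e-02] 0.013348340630185536 24.467524588108063 [-0.65043038 -0.69044352  7.37939911]
```

Emit:
jog_arm(turn=[[0,0,0],[0,0,0],[0,0,0],[0,0,0],[0,0,0],[0,0,0]], delta_pos=[[0,0,-0.005],[0,0,-0.01],[0,0,-0.02],[0,0,-0.03],[0,0,-0.03],[0,0,0]], gripper=[0.005,0.005,0.005,0.005,0.005,0.005])

```text
time: 4.68
tool_pos: [0.471, -0.137, 0.1503]
tcp_rot: [2.499, 1.889, 0.01]
wrist_force: [1.1, -0.5, 0.5]
width: 0.153
grip_force: 24.6
```

Run:
```python
from h import *
s=read_state();print(s['tool_pos'],s['width'],s['grip_force'],s['wrist_force'])
R=Ro.from_rotvec(s['tcp_rot']).as_matrix();print(R)
k=cam('wrist');np.save('k3.npy',np.array(k,dtype=object),allow_pickle=True)
w=vision.read_camera('wrist')[:,:,::-1];cv2.imwrite('pics/w3.png',w)
im=vision.read_camera('side')[150:300,150:330,::-1]
c=np.zeros((450,800,3),np.uint8);c[:,:400]=cv2.resize(im,(400,450));c[:400,400:]=cv2.resize(w[110:310,150:350],(400,400),interpolation=cv2.INTER_CUBIC)
cv2.imwrite('pics/c3.png',c)
# tray centre from corners
print(R.T@(np.array([.385,-.331,.1])-s['tool_pos']))
```

```text
[ 0.4709548  -0.13697028  0.15034765] 0.15347245140347407 24.575190246105194 [ 1.06946577 -0.48091805  0.50909056]
[[ 2.72893121e-01  9.61988368e-01  1.03790784e-02]
 [ 9.62044124e-01 -2.72869659e-01 -3.64050869e-03]
 [-6.69991416e-04  1.09786012e-02 -9.99939509e-01]]
[-0.21008789 -0.03029544  0.05015884]
```

View pics/c3.png

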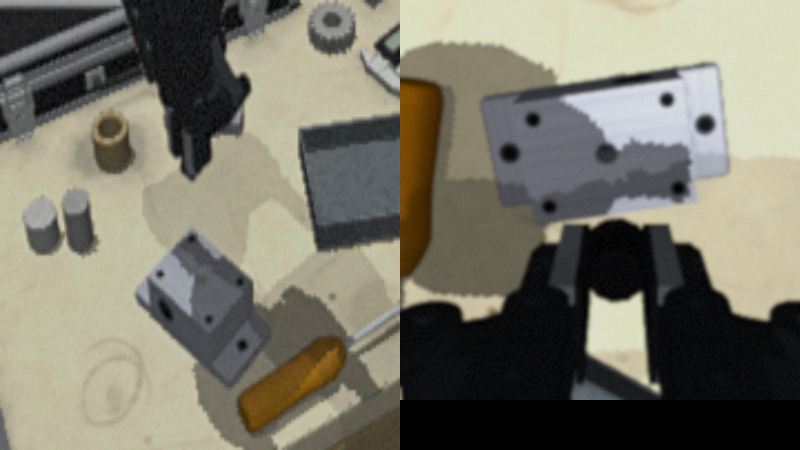

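The plug is in the fingers and the bore is open, at (606,153) in the right crop, with the block unmoved. Next I carry the plug to the tray.

Emit:
jog_arm(turn=[[0,0,0],[0,0,0],[0,0,0],[0,0,0],[0,0,0],[0,0,0],[0,0,0],[0,0,0],[0,0,0],[0,0,0],[0,0,0],[0,0,0]], delta_pos=[[-0.025,-0.003,0],[-0.035,-0.003,0],[-0.035,-0.003,0],[-0.035,-0.003,0],[-0.03,0,0],[-0.022,0,0],[0,0,0.03],[0,0,0.03],[0,0,0.025],[0,0,0.02],[0,0,0.012],[0,0,0]], gripper=[0.005,0.005,0.005,0.005,0.005,0.005,0.005,0.005,0.005,0.005,0.005,0.005])

```text
time: 5.78
tool_pos: [0.4023, -0.3047, 0.0222]
tcp_rot: [-2.5, -1.889, 0.003]
wrist_force: [-1.0, 0.8, -0.2]
width: 0.154
grip_force: 24.6
```

Run:
```python
from h import *
s=read_state();print(s['tool_pos'],s['width'],s['wrist_force'],s['time'])
for n in('k2','k3'):
  k=np.load(n+'.npy',allow_pickle=True);print(onz(k,(253,186.5),.042),[onz(k,(150+a/2-200+0,110+b/2),.042).round(4) for a,b in[(0,0)]])
k=np.load('k3.npy',allow_pickle=True)
h=[onz(k,(150+(a-400)/2-.25,110+b/2-.25),.042) for a,b in[(533,120),(667,100),(549,207),(679,188)]];print(np.round(h,4),np.mean(h,0))
```

```text
[ 0.40230563 -0.30469877  0.02219756] 0.15441578701764763 [-0.95047305  0.75237291 -0.2250771 ] 5.7833
[ 0.47295985 -0.10919031  0.042     ] [array([ 0.3416, -0.0319,  0.042 ])]
[ 0.46854861 -0.13551709  0.042     ] [array([ 0.2511, -0.0068,  0.042 ])]
[[ 0.4424 -0.1126  0.042 ]
 [ 0.4998 -0.12    0.042 ]
 [ 0.4371 -0.1521  0.042 ]
 [ 0.495  -0.1595  0.042 ]] [ 0.46858425 -0.13606366  0.042     ]
```

Emit:
jog_arm(turn=[[0,0,0],[0,0,0],[0,0,0],[0,0,0],[0,0,0],[0,0,0],[0,0,0],[0,0,0],[0,0,0],[0,0,0]], delta_pos=[[0,0,0.001],[0,0,0],[0,0,0],[0,0,-0.02],[0,0,-0.035],[0,0,-0.04],[0,0,-0.04],[0,0,-0.04],[0,0,0],[0,0,0]], gripper=[0.03,0.035,0.035,0.035,0.035,0.035,0.04,0.045,0.045,0.045])

```text
time: 6.62
tool_pos: [0.4082, -0.3094, 0.206]
tcp_rot: [2.498, 1.888, 0.004]
wrist_force: [-0.6, 0.8, -0.3]
width: 0.53
grip_force: 0.0
```

Run:
```python
from h import *
s=read_state();print(s['tool_pos'],s['width'],s['wrist_force'],s['time'])
w=vision.read_camera('wrist')[:,:,::-1];w=cv2.resize(w,(400,300),interpolation=cv2.INTER_AREA)
im=vision.read_camera('side')[130:280,230:380,::-1]
c=np.zeros((400,800,3),np.uint8);c[:300,:400]=w;c[:,400:]=cv2.resize(im,(400,400),interpolation=cv2.INTER_CUBIC)
cv2.imwrite('pics/c4.png',c)
from scipy.optimize import least_squares
T,S=cam('top'),cam('side')
for a,b in[((335,160),(283,147)),((335,162),(283,158))]:
  r=least_squares(lambda X:np.r_[proj(T,X)-a,proj(S,X)-b],[.55,-.4,.05]);print('case',r.x,r.cost)
k0=np.mean([onz(T,(261.6,147.2),.095)[:2]],0)
a=((407+.5)/4-.5+160,(131+.5)/4-.5+115);b=((239+.5)/4-.5+180,(40+.5)/4-.5+150)
r=least_squares(lambda X:np.r_[proj(T,X)-a,proj(S,X)-b],[.55,-.4,.05]);print('knob',r.x,r.cost)
```

```text
[ 0.40819312 -0.30942719  0.20596232] 0.5299687376273811 [-0.56761175  0.78677695 -0.34096928] 6.6167
case [ 0.57122322 -0.46386404  0.01767463] 0.15919859915497606
case [ 0.57780464 -0.47399849 -0.02686358] 0.41865947813346566
knob [ 0.57684585 -0.29375576  0.09183891] 0.0618901985402478
```

View pics/c4.png

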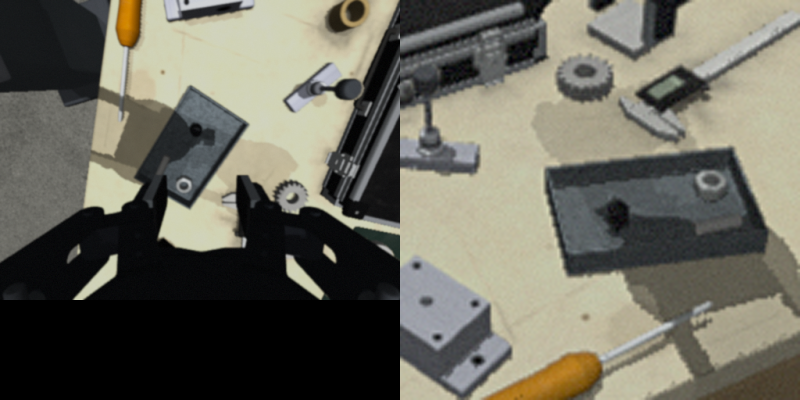

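The plug lies in the tray's empty half, around (617,215) in the right crop, and the block and bystanders are in place. Next I go above the block with the grip turned parallel to the case edge, to measure the bore with the wrist camera.

Emit:
jog_arm(turn=[[0,0,0],[0,0,0],[0,0,0],[0,0,0],[0,0,0],[0,0,0],[0,0,-0.115],[0,0,-0.115],[0,0,-0.115],[0,0,-0.115],[0,0,-0.115],[0,0,-0.115],[0,0,-0.115],[0,0,-0.115],[0,0,-0.115],[0,0,-0.115],[0,0,-0.115],[0,0,-0.115],[0,0,0],[0,0,0]], delta_pos=[[0.025,0.003,0],[0.035,0.003,0],[0.035,0.003,0],[0.035,0,0],[0.03,0,0],[0.023,0,0],[0,0,0],[0,0,0],[0,0,0],[0,0,0],[0,0,0],[0,0,0],[0,0,0],[0,0,0],[0,0,0],[0,0,0],[0,0,0],[0,0,0],[0,0,0],[0,0,0]], gripper=[0.045,0.045,0.045,0.045,0.045,0.045,0.045,0.045,0.045,0.045,0.045,0.045,0.045,0.045,0.045,0.045,0.045,0.045,0.045,0.045])

```text
time: 8.38
tool_pos: [0.4631, -0.1334, 0.1986]
tcp_rot: [-0.731, -3.052, -0.0]
wrist_force: [-0.3, -0.3, 0.5]
width: 0.529
grip_force: 0.0
```

```bash
cat > blk.py <<'E'
from h import *
from scipy.optimize import minimize
def ring(r,n=24):
    a=np.linspace(0,2*np.pi,n,endpoint=False);return np.c_[r*np.cos(a),r*np.sin(a)]
def samp(g,uv): return cv2.remap(g,uv[:,0].astype(np.float32)[None],uv[:,1].astype(np.float32)[None],cv2.INTER_LINEAR)[0]
H=np.array([[.029,.02],[.029,-.02],[-.029,.02],[-.029,-.02]])
def fitblock(k,im,x0,rb=.0045):
    g=cv2.GaussianBlur(im.mean(2).astype(np.float32),(0,0),.6)
    c=lambda th,p:p@np.array([[np.cos(th),np.sin(th)],[-np.sin(th),np.cos(th)]])
    def cost(x):
        v=0
        for h,ri,ro in [(h,.0012,.0042) for h in H]+[(np.zeros(2),rb*.6,rb*1.5)]:
            P=lambda r:proj(k,np.c_[c(x[2],h+ring(r))+x[:2],np.full(24,.042)])
            v+=samp(g,P(ri)).mean()-samp(g,P(ro)).mean()
        return v
    X=[(cost((x0[0]+a,x0[1]+b,x0[2]+d)),x0[0]+a,x0[1]+b,x0[2]+d) for a in np.arange(-.008,.0081,.001) for b in np.arange(-.008,.0081,.001) for d in np.arange(-.1,.11,.05)]
    r=minimize(cost,min(X)[1:],method='Nelder-Mead',options=dict(xatol=1e-5,initial_simplex=np.array(min(X)[1:])+np.array([[0,0,0],[.001,0,0],[0,.001,0],[0,0,.03]])))
    return r.x.round(4),round(r.fun,1)
E
python3 - <<'E'
from blk import *
import pickle
s=read_state();print(s['tool_pos'],s['q'],s['time']);print(Ro.from_rotvec(s['tcp_rot']).as_matrix().round(4))
k=cam('wrist');w=vision.read_camera('wrist');pickle.dump((k,w,s),open('b1.pkl','wb'));cv2.imwrite('pics/b1.png',w[:,:,::-1])
x0=(.467,-.136,-.138)
print(fitblock(k,w,x0))
k3=np.load('k3.npy',allow_pickle=True);print('k3',fitblock(k3,cv2.imread('pics/w3.png'),x0))
for n in('top','side'): print(n,fitblock(cam(n),cv2.imread(f'pics/{n}0.png'),x0))
E
```

```text
[ 0.46306199 -0.13336124  0.1985784 ] [-3.32078942e-01 -8.03080804e-02  2.03979672e+00 -3.98585483e-05
  1.18532547e+00 -1.43247441e+00] 8.3833
[[-8.914e-01  4.532e-01 -3.100e-03]
 [ 4.532e-01  8.914e-01  1.000e-03]
 [ 3.200e-03 -5.000e-04 -1.000e+00]]
(array([ 0.4683, -0.1359, -0.1307]), np.float64(-461.8))
k3 (array([ 0.4685, -0.1357, -0.1291]), np.float64(-441.5))
top (array([ 0.4651, -0.1347, -0.1332]), np.float64(-154.5))
side (array([ 0.4671, -0.1373, -0.1287]), np.float64(-234.3))
```

Emit:
jog_arm(turn=[[0,0,0],[0,0,0],[0,0,0],[0,0,0],[0,0,0],[0,0,0],[0,0,0],[0,0,0]], delta_pos=[[-0.029,-0.0153,0],[-0.029,-0.0153,0.005],[-0.029,-0.0153,0.005],[-0.029,-0.0153,0.005],[-0.029,-0.0153,0.005],[-0.0295,-0.0153,0.006],[0,0,0],[0,0,0]], gripper=[0.05,0.05,0.05,0.05,0.05,0.05,0.05,0.05])

```text
time: 9.1
tool_pos: [0.5783, -0.2951, 0.1722]
tcp_rot: [-0.732, -3.052, -0.002]
wrist_force: [-0.4, -0.5, -0.2]
width: 0.585
grip_force: 0.0
```

```bash
cat > gau.py <<'E'
from blk import *
import pickle,sys
s=read_state();print(s['tool_pos'],s['time'])
k=cam('wrist');w=vision.read_camera('wrist');pickle.dump((k,w,s),open('g1.pkl','wb'));cv2.imwrite('pics/g1.png',w[:,:,::-1])
g=cv2.GaussianBlur(w.mean(2).astype(np.float32),(0,0),.6)
# knob top: dark disc at z=.1 ; only its outline away from the camera and sides counts (skip the side facing the camera)
cc=(-k[3].T@k[4])[:2]
def cost(x,z=.1):
    d=ring(1,48); v=np.array(cc-x[:2]);v=v/np.linalg.norm(v); m=d@v>-0.3  # towards-camera half: top edge is outline? keep both
    ri,ro=[samp(g,proj(k,np.c_[x[:2]+d[m]*r,np.full(m.sum(),z)])) for r in(.0095,.0128)]
    return (ri-ro).mean()
X=min((cost((.577+a,-.294+b)),.577+a,-.294+b) for a in np.arange(-.012,.0121,.001) for b in np.arange(-.012,.0121,.001))
r=minimize(cost,X[1:],method='Nelder-Mead',options=dict(initial_simplex=np.array(X[1:])+[[0,0],[.001,0],[0,.001]]));print('knob',r.x.round(4),r.fun)
# bar: unsaturated rectangle 80x24 at z=.014
sat=(w.max(2).astype(np.float32)-w.min(2))
sat=cv2.GaussianBlur(sat,(0,0),.6)
def rect(a,b,n=20):
    t=np.linspace(-.9,.9,n);return np.r_[np.c_[a*t,0*t+b],np.c_[a*t,0*t-b],np.c_[0*t+a,b*t],np.c_[0*t-a,b*t]]
def cb(x):
    M=np.array([[np.cos(x[2]),np.sin(x[2])],[-np.sin(x[2]),np.cos(x[2])]])
    i,o=[np.c_[rect(.04+e,.012+e)@M+x[:2],np.full(80,.014)] for e in(-.0015,.0015)]
    return (samp(sat,proj(k,i))-samp(sat,proj(k,o))).mean()
X=min((cb((.577+a,-.294+b,.41+c)),.577+a,-.294+b,.41+c) for a in np.arange(-.01,.0101,.001) for b in np.arange(-.01,.0101,.001) for c in(-.1,-.05,0,.05,.1))
r=minimize(cb,X[1:],method='Nelder-Mead',options=dict(initial_simplex=np.array(X[1:])+[[0,0,0],[.001,0,0],[0,.001,0],[0,0,.03]]));print('bar',r.x.round(4),r.fun)
d=w[:,:,::-1].copy()
for x,R_,z in[(r.x[:2],None,.014)]:
    M=np.array([[np.cos(r.x[2]),np.sin(r.x[2])],[-np.sin(r.x[2]),np.cos(r.x[2])]])
    p=proj(k,np.c_[np.array([[.04,.012],[.04,-.012],[-.04,-.012],[-.04,.012]])@M+x,np.full(4,z)]);print(p.round())
    print(sat[tuple(proj(k,np.r_[x+[.03*np.cos(r.x[2]),.03*np.sin(r.x[2])],z])[::-1].astype(int))])
E
python3 gau.py
```

```text
[ 0.57832198 -0.29513593  0.17218574] 9.1
knob [ 0.5765 -0.2927] -132.0894317626953
bar [ 0.5787 -0.293   0.4549] -15.038393020629883
[[296. 188.]
 [282. 205.]
 [220. 160.]
 [234. 141.]]
6.1212397
```

Run:
```python
from blk import *
import pickle
k,w,s=pickle.load(open('g1.pkl','rb'))
S=cv2.cvtColor(w,cv2.COLOR_RGB2HSV)[:,:,1]
crop=cv2.GaussianBlur(S,(0,0),.8)[120:225:4,205:320:4]
print('S');print('\n'.join(' '.join(f'{v:3d}' for v in r) for r in crop))
g=w.mean(2).astype(int)[120:225:4,205:320:4]
print('G');print('\n'.join(' '.join(f'{v:3d}' for v in r) for r in g))
```

```text
S
 54  55  56  57  57  59  57  56  57  54  55  54  53  53  53  54  54  53  53  55  47  32  32  31  31  33  37  35  33
 56  56  57  57  57  58  57  56  57  55  55  53  52  52  52  55  55  54  54  53  46  33  32  32  31  35  35  35  33
 54  56  55  57  59  58  57  57  56  56  55  54  52  52  54  53  55  54  54  52  41  41  50  53  49  31  32  34  34
 56  55  56  57  57  58  58  57  56  57  55  54  53  52  53  54  53  54  53  53  44  53  52  54  50  29  28  29  33
 54  56  57  58  57  57  56  58  58  57  57  54  53  54  54  53  53  53  54  53  54  54  54  54  50  32  30  33  34
 56  55  55  56  56  55  58  55  56  58  56  55  55  55  55  55  55  55  54  55  54  54  54  53  51  33  33  35  37
 54  55  55  56  55  55  56  22  19  50  54  53  53  54  54  54  53  55  56  54  54  54  55  54  48  36  37  40  40
 54  56  54  54  55  56  33  25  25  21  40  55  54  54  53  53  54  54  55  53  53  54  54  54  50  36  36  38  41
 51  55  54  55  54  43  22  24  25  24  24  30  51  54  55  54  56  55  56  50  50  55  54  52  39  37  38  40  43
 48  51  54  53  50  19  26  26  25  25  26  27  18  4
[... 4467 characters left out ...]
 167
181 180 181 180 179 180 179 181 182 180 104  28  27  27  34  65  66 181 170 175 204 205 206 204 203 197 196 191 180
184 181 179 182 180 179 178 181 180 180 176  80  31  51  63  72 152 182 181 182 195 205 206 207 204 200 197 196 194
180 180 182 181 182 183 181 180 178 176 177 177 162 125 140 170 181 180 178 181 183 205 205 204 206 205 205 199 200
178 179 179 180 183 183 182 178 176 176 177 175 177 179 184 179 181 180 181 177 166 201 203 204 204 205 202 203 203
180 180 176 172 177 180 178 173 175 173 171 164 169 167 171 173 177 176 173 164 130 184 196 198 202 199 201 201 195
 92 170 171 172 179 179 176 170 167 171 169 157 148 155 154 159 159 156 155 148 148 166 167 173 178 183 116 112 114
```

Run:
```python
from blk import *
import pickle
k,w,s=pickle.load(open('g1.pkl','rb'))
g=w.mean(2).astype(np.float32)
cc=(-k[3].T@k[4])[:2];print('cam',cc)
# silhouette area of the knob: rendered hull vs dark mask with known intensity ~30 inside
yy,xx=np.mgrid[170:222,230:290]
def render(x,r=.011,u=8):
    P=np.r_[np.c_[x+ring(r,64),np.full(64,.1)],np.c_[x+ring(r,64),np.full(64,.08)]]
    h=cv2.convexHull(((proj(k,P)-[230,170]+.5)*u).astype(np.float32))
    m=np.zeros((52*u,60*u),np.uint8);cv2.fillConvexPoly(m,np.round(h*16).astype(np.int32),255,shift=4)
    return cv2.resize(m,(60,52),interpolation=cv2.INTER_AREA)/255.
G=g[170:222,230:290];D=np.clip((125-G)/(125-45),0,1)
top=None
for a in np.arange(.570,.584,.0005):
  for b in np.arange(-.300,-.286,.0005):
    m=render(np.array([a,b]));e=np.abs(m-D)[8:46,8:46].sum()
    if top is None or e<top[0]: top=(e,a,b)
print('knob hull',top)
f=lambda x,sel,z=.1:(lambda d:(samp(g,proj(k,np.c_[x+d*.0098,np.full(len(d),z)]))-samp(g,proj(k,np.c_[x+d*.0122,np.full(len(d),z)]))).mean())((lambda d:d[sel(d@((cc-x)/np.linalg.norm(cc-x)))])(ring(1,64)))
for nm,sel in(('far',lambda t:t<.2),):
  X=min((f(np.array([a,b]),sel),a,b) for a in np.arange(.57,.584,.0005) for b in np.arange(-.3,-.286,.0005));print('knob',nm,X)
# bar edges: subpixel transitions along lines across visible edges, using S
S=cv2.GaussianBlur(cv2.cvtColor(w,cv2.COLOR_RGB2HSV)[:,:,1].astype(np.float32),(0,0),.7)
def seg(p,n,L=6):
    t=np.arange(-L,L+.1,.1);v=samp(S,np.array(p)+t[:,None]*n);i=np.argmax(v>(v.min()+v.max())/2);return t[i],v.min(),v.max()
c=np.array([.5775,-.2935]);
for th in(.42,.455):
  ex=np.array([np.cos(th),np.sin(th)]);ey=np.array([-ex[1],ex[0]])
  for nm,q,o in[('+x',[.04,0],ex),('+x',[.04,.006],ex),('+x',[.04,-.006],ex),('-x',[-.04,0],-ex),('-x',[-.04,.006],-ex),('-x',[-.04,-.006],-ex)]+[('+y',[a,.012],ey) for a in(-.03,-.02,-.01,.01,.02,.03)]+[('-y',[a,-.012],-ey) for a in(-.035,-.03,-.025,.025,.03,.035)]:
    b=c+q[0]*ex+q[1]*ey; t=np.arange(-.006,.006,.0002)
    v=samp(S,proj(k,np.c_[b+t[:,None]*o,np.full(len(t),.014)]));lv=(v[:4].mean()+v[-4:].mean())/2
    print(th,nm,q,round(1e3*t[np.argmax(v>lv)],1),v[0].round(),v[-1].round())
```

```text
cam [ 0.52135275 -0.26506064]
knob hull (np.float64(104.95710773625248), np.float64(0.5779999999999991), np.float64(-0.2935))
knob far (np.float32(-116.91466), np.float64(0.578499999999999), np.float64(-0.2935))
0.42 +x [0.04, 0] 1.8 11.0 34.0
0.42 +x [0.04, 0.006] 1.4 5.0 36.0
0.42 +x [0.04, -0.006] 1.8 10.0 32.0
0.42 -x [-0.04, 0] -0.6 25.0 56.0
0.42 -x [-0.04, 0.006] -0.6 26.0 57.0
0.42 -x [-0.04, -0.006] -0.6 26.0 55.0
0.42 +y [-0.03, 0.012] -0.0 25.0 54.0
0.42 +y [-0.02, 0.012] 0.4 24.0 54.0
0.42 +y [-0.01, 0.012] 0.8 25.0 55.0
0.42 +y [0.01, 0.012] -0.0 11.0 34.0
0.42 +y [0.02, 0.012] -0.4 6.0 34.0
0.42 +y [0.03, 0.012] 0.4 6.0 37.0
0.42 -y [-0.035, -0.012] 2.2 26.0 38.0
0.42 -y [-0.03, -0.012] 1.8 26.0 31.0
0.42 -y [-0.025, -0.012] 2.0 27.0 47.0
0.42 -y [0.025, -0.012] -2.4 13.0 32.0
0.42 -y [0.03, -0.012] 1.2 10.0 24.0
0.42 -y [0.035, -0.012] 0.8 11.0 50.0
0.455 +x [0.04, 0] 1.6 8.0 35.0
0.455 +x [0.04, 0.006] 1.4 5.0 35.0
0.455 +x [0.04, -0.006] 1.6 10.0 32.0
0.455 -x [-0.04, 0] -0.8 26.0 55.0
0.455 -x [-0.04, 0.006] -0.8 26.0 56.0
0.455 -x [-0.04, -0.006] -0.6 26.0 54.0
0.455 +y [-0.03, 0.012] 1.2 25.0 55.0
0.455 +y [-0.02, 0.012] 1.0 24.0 54.0
0.455 +y [-0.01, 0.012] 1.0 25.0 55.0
0.455 +y [0.01, 0.012] -0.2 10.0 34.0
0.455 +y [0.02, 0.012] -1.0 6.0 34.0
0.455 +y [0.03, 0.012] -0.6 6.0 37.0
0.455 -y [-0.035, -0.012] 0.8 26.0 31.0
0.455 -y [-0.03, -0.012] 0.6 26.0 30.0
0.455 -y [-0.025, -0.012] 1.0 27.0 45.0
0.455 -y [0.025, -0.012] -1.6 11.0 31.0
0.455 -y [0.03, -0.012] 2.0 9.0 23.0
0.455 -y [0.035, -0.012] 1.8 10.0 50.0
```

Emit:
jog_arm(turn=[[0,0,0],[0,0,0],[0,0,0],[0,0,0],[0,0,0],[0,0,0],[0,0,0],[0,0,0],[0,0,0],[0,0,0]], delta_pos=[[0.0005,0.0014,0.02],[0,0,0.03],[0,0,0.025],[0,0,0.017],[0,0,0.008],[0,0,0],[0,0,0],[0,0,0],[0,0,0],[0,0,0]], gripper=[0.05,0.05,0.05,0.05,0.05,0.05,0.05,0.05,0.05,0.05])

```text
time: 9.98
tool_pos: [0.5799, -0.2933, 0.0762]
tcp_rot: [0.727, 3.053, -0.001]
wrist_force: [0.1, -0.4, 0.1]
width: 0.585
grip_force: 0.0
```

Run:
```python
from h import *
a=[]
for i in range(4): vision.read_camera('side');s=read_state();a.append(s['tool_pos'].round(4).tolist())
print(a,s['tcp_rot'],s['wrist_force'])
R=Ro.from_rotvec(s['tcp_rot']).as_matrix();print(R.T@(np.array([.5784,-.2935,.071])-np.mean(a,0)))
```

```text
[[0.5797, -0.2933, 0.0758], [0.5795, -0.2932, 0.0755], [0.5793, -0.2931, 0.0752], [0.5791, -0.293, 0.0749]] [ 7.27225952e-01  3.05540097e+00 -3.92848650e-04] [-0.01622726 -0.60783194  0.63332422]
[ 0.0007389  -0.00076276  0.00434939]
```

Emit:
jog_arm(turn=[[0,0,0],[0,0,0],[0,0,0],[0,0,0],[0,0,0],[0,0,0],[0,0,0],[0,0,0],[0,0,0],[0,0,0]], delta_pos=[[0,0,0],[0,0,0],[0,0,0],[0,0,0],[0,0,0],[0,0,0],[0,0,0],[0,0,0],[0,0,0],[0,0,0]], gripper=[0.05,0.05,0.05,0.04,0.03,0.02,0.012,0.012,0.012,0.012], grip_force=40)

```text
time: 11.02
tool_pos: [0.5787, -0.2929, 0.0742]
tcp_rot: [-0.727, -3.056, 0.0]
wrist_force: [-0.3, 0.6, -0.5]
width: 0.239
grip_force: 39.0
```

Run:
```python
from h import *
s=read_state();print(s['tool_pos'],s['tcp_rot'],s['wrist_force'],s['torque'],s['width']*.0854)
R=Ro.from_rotvec(s['tcp_rot']).as_matrix();print(R.T@(np.array([.5784,-.2935,.09])-s['tool_pos']));print(R[2])
```

```text
[ 0.57865654 -0.29288885  0.07419158] [-7.27150294e-01 -3.05602243e+00  1.48097399e-04] [-0.33403867  0.60947688 -0.53130737] [-0.16006192  0.06095206 -0.04750085] 0.02044422611606385
[-4.26758877e-05 -6.63573009e-04 -1.58083326e-02]
[ 2.23393631e-04 -1.50075972e-04 -9.99999964e-01]
```

Emit:
jog_arm(turn=[[0,0,0],[0,0,0],[0,0,0],[0,0,0],[0,0,0],[0,0,0],[0,0,0],[0,0,0],[0,0,0],[0,0,0],[0,0,0],[0,0,0],[0,0,0],[0,0,0],[0,0,0],[0,0,0],[0,0,0],[0,0,0],[0,0,0]], delta_pos=[[0,0,-0.005],[0,0,-0.01],[0,0,-0.02],[0,0,-0.02],[0,0,-0.015],[0,0,-0.01],[0.012,0.0065,0],[0.021,0.0113,0],[0.025,0.0134,0],[0.025,0.0134,0],[0.025,0.0134,0],[0.025,0.0134,0],[0.02,0.0107,0],[0.0112,0.006,0],[0.005,0.0026,0],[0,0,0],[0,0,0],[0,0,0],[0,0,0]], gripper=[0.012,0.012,0.012,0.012,0.012,0.012,0.012,0.012,0.012,0.012,0.012,0.012,0.012,0.012,0.012,0.012,0.012,0.012,0.012])

```text
time: 12.6
tool_pos: [0.4695, -0.1366, 0.1545]
tcp_rot: [0.728, 3.055, -0.0]
wrist_force: [-0.1, 0.7, -3.5]
width: 0.238
grip_force: 39.7
```

Run:
```python
from h import *
s=read_state();k=cam('wrist');print(s['tool_pos'],s['tcp_rot'],s['wrist_force'],s['torque'],s['width']*.0854)
w=vision.read_camera('wrist')[:,:,::-1];im=vision.read_camera('side')[150:300,180:330,::-1]
c=np.zeros((400,800,3),np.uint8);c[:,:400]=cv2.resize(w[100:300,150:350],(400,400),interpolation=cv2.INTER_CUBIC);c[:,400:]=cv2.resize(im,(400,400),interpolation=cv2.INTER_CUBIC);cv2.imwrite('pics/c5.png',c)
R=Ro.from_rotvec(s['tcp_rot']).as_matrix();print(R.T@(np.array([.4684,-.1358,.1162])-s['tool_pos']))
```

```text
[ 0.46949036 -0.13658321  0.15454959] [ 7.28204740e-01  3.05520284e+00 -4.81652368e-04] [-0.13318208  0.7298691  -3.46984094] [ 0.01175371 -0.04036891 -0.01254586] 0.02028577583975562
[0.00135918 0.00021146 0.03834842]
```

View pics/c5.png

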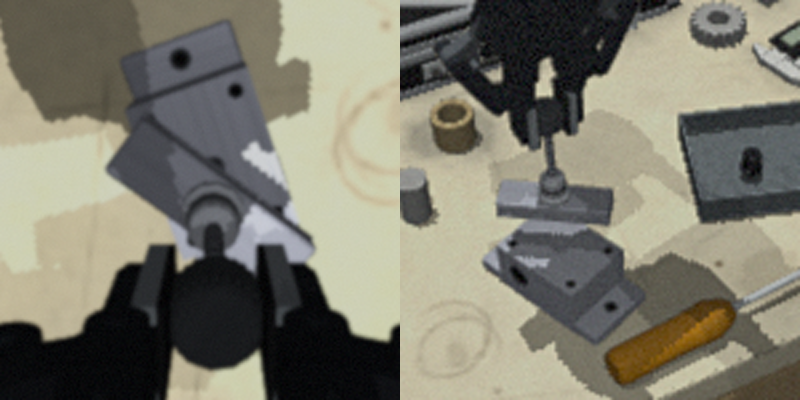

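The gauge hangs upright over the block, with the bore just covered by the bar near (216,162), and the plug stands in the tray. I'll lower most of the way and let it settle.

Emit:
jog_arm(turn=[[0,0,0],[0,0,0],[0,0,0],[0,0,0],[0,0,0],[0,0,0],[0,0,0],[0,0,0],[0,0,0],[0,0,0],[0,0,0],[0,0,0],[0,0,0],[0,0,0],[0,0,0],[0,0,0]], delta_pos=[[0,0,0.01],[0,0,0.01],[0,0,0.008],[0,0,0.003],[0,0,0],[0,0,0],[0,0,0],[0,0,0],[0,0,0],[0,0,0],[0,0,0],[0,0,0],[0,0,0],[0,0,0],[0,0,0],[0,0,0]], gripper=[0.012,0.012,0.012,0.012,0.012,0.012,0.012,0.012,0.012,0.012,0.012,0.012,0.012,0.012,0.012,0.012])

```text
time: 14.03
tool_pos: [0.4686, -0.1356, 0.1233]
tcp_rot: [-0.727, -3.056, -0.0]
wrist_force: [0.5, 0.4, -2.8]
width: 0.236
grip_force: 39.7
```

```bash
cat > st.py <<'E'
from h import *
s=read_state();print(s['time'],s['tool_pos'].round(5),s['wrist_force'].round(2),s['torque'].round(3))
R=Ro.from_rotvec(s['tcp_rot']).as_matrix();print((R.T@(np.array([.4684,-.1358,.1162])-s['tool_pos'])).round(5),R[2].round(4))
E
python3 st.py
```

```text
14.0333 [ 0.46859 -0.13562  0.12327] [ 0.48  0.42 -2.79] [0.01  0.004 0.04 ]
[ 9.00e-05 -2.50e-04  7.07e-03] [ 0.  0. -1.]
```

Emit:
jog_arm(turn=[[0,0,0],[0,0,0],[0,0,0],[0,0,0],[0,0,0],[0,0,0],[0,0,0],[0,0,0],[0,0,0],[0,0,0]], delta_pos=[[0,0,0.002],[0,0,0.002],[0,0,0.001],[0,0,0.001],[0,0,0.001],[0,0,0.0005],[0,0,0],[0,0,0],[0,0,0],[0,0,0]], gripper=[0.012,0.012,0.012,0.012,0.012,0.012,0.012,0.012,0.012,0.012])

```text
time: 14.87
tool_pos: [0.4687, -0.1358, 0.116]
tcp_rot: [0.727, 3.056, -0.0]
wrist_force: [-1.6, -0.9, 0.7]
width: 0.238
grip_force: 40.0
```

```bash
python3 st.py
```

```text
14.8667 [ 0.4687  -0.13577  0.11603] [-1.6  -0.89  0.73] [-0.089  0.249  0.022]
[ 0.00025 -0.00016 -0.00017] [-4.e-04 -1.e-04 -1.e+00]
```

Emit:
jog_arm(turn=[[0,0,0],[0,0,0],[0,0,0],[0,0,0],[0,0,0],[0,0,0],[0,0,0]], delta_pos=[[0,0,0.0005],[0,0,0.0005],[0,0,0.0005],[0,0,0.0005],[0,0,0],[0,0,0],[0,0,0]], gripper=[0.012,0.012,0.012,0.012,0.012,0.012,0.012])

```text
time: 15.45
tool_pos: [0.4685, -0.1356, 0.1137]
tcp_rot: [-0.727, -3.056, 0.0]
wrist_force: [-0.6, -1.0, 0.9]
width: 0.234
grip_force: 40.0
```

```bash
python3 st.py
```

```text
15.45 [ 0.46854 -0.13562  0.11368] [-0.58 -0.96  0.88] [-0.131  0.205  0.016]
[ 4.00e-05 -2.20e-04 -2.52e-03] [ 1.e-04 -0.e+00 -1.e+00]
```

Emit:
jog_arm(turn=[[0,0,0],[0,0,0],[0,0,0],[0,0,0],[0,0,0],[0,0,0],[0,0,0],[0,0,0],[0,0,0],[0,0,0],[0,0,0]], delta_pos=[[0,0,0.001],[0,0,0.0015],[0,0,0.0015],[0,0,0.0015],[0,0,0.0015],[0,0,0.0015],[0,0,0.001],[0,0,0.0005],[0,0,0],[0,0,0],[0,0,0]], gripper=[0.012,0.012,0.012,0.012,0.012,0.012,0.012,0.012,0.012,0.012,0.012])

```text
time: 16.37
tool_pos: [0.4685, -0.1354, 0.1035]
tcp_rot: [-0.727, -3.056, -0.001]
wrist_force: [-0.9, 0.2, -1.9]
width: 0.24
grip_force: 39.9
```

```bash
python3 st.py
```

```text
16.3667 [ 0.46853 -0.1354   0.10353] [-0.94  0.19 -1.88] [-0.102  0.075  0.019]
[-6.000e-05 -4.100e-04 -1.267e-02] [ 3.e-04  3.e-04 -1.e+00]
```

Emit:
jog_arm(turn=[[0,0,0],[0,0,0],[0,0,0],[0,0,0],[0,0,0],[0,0,0]], delta_pos=[[0,0,0.0005],[0,0,0.0005],[0,0,0.0005],[0,0,0.0005],[0,0,0.0005],[0,0,0]], gripper=[0.012,0.012,0.012,0.012,0.012,0.012], grip_force=20)

```text
time: 16.87
tool_pos: [0.4686, -0.1356, 0.1013]
tcp_rot: [0.727, 3.056, 0.0]
wrist_force: [-1.5, -1.3, 0.7]
width: 0.241
grip_force: 40.0
```

Emit:
jog_arm(turn=[[0,0,0],[0,0,0],[0,0,0],[0,0,0]], delta_pos=[[0,0,0.0003],[0,0,0.0003],[0,0,0.0003],[0,0,0]], gripper=[0.012,0.012,0.012,0.012])

```text
time: 17.2
tool_pos: [0.4686, -0.1356, 0.1004]
tcp_rot: [0.727, 3.056, -0.0]
wrist_force: [-1.6, -0.7, 0.6]
width: 0.238
grip_force: 40.0
```

Emit:
jog_arm(turn=[[0,0,0],[0,0,0],[0,0,0],[0,0,0]], delta_pos=[[0,0,0.0003],[0,0,0.0003],[0,0,0.0003],[0,0,0]], gripper=[0.012,0.012,0.012,0.012])

```text
time: 17.53
tool_pos: [0.4686, -0.1356, 0.0994]
tcp_rot: [-0.727, -3.056, -0.0]
wrist_force: [-0.8, -0.9, 0.7]
width: 0.236
grip_force: 40.0
```

Emit:
jog_arm(turn=[[0,0,0],[0,0,0],[0,0,0],[0,0,0]], delta_pos=[[0,0,0.0003],[0,0,0.0004],[0,0,0.0004],[0,0,0]], gripper=[0.012,0.012,0.012,0.012])

```text
time: 17.87
tool_pos: [0.4686, -0.1356, 0.0983]
tcp_rot: [-0.727, -3.056, -0.0]
wrist_force: [-0.7, -0.6, 0.1]
width: 0.239
grip_force: 40.0
```

Emit:
jog_arm(turn=[[0,0,0],[0,0,0],[0,0,0],[0,0,0]], delta_pos=[[0,0,0.0004],[0,0,0.0004],[0,0,0.0004],[0,0,0]], gripper=[0.012,0.012,0.012,0.012])

```text
time: 18.2
tool_pos: [0.4685, -0.1356, 0.0971]
tcp_rot: [-0.727, -3.056, 0.0]
wrist_force: [-2.0, 0.3, 0.3]
width: 0.232
grip_force: 40.0
```

Emit:
jog_arm(turn=[[0,0,0],[0,0,0],[0,0,0],[0,0,0]], delta_pos=[[0,0,0.0004],[0,0,0.0004],[0,0,0.0004],[0,0,0]], gripper=[0.012,0.012,0.012,0.012])

```text
time: 18.53
tool_pos: [0.4686, -0.1356, 0.0959]
tcp_rot: [-0.727, -3.056, 0.0]
wrist_force: [-1.9, -0.6, 0.5]
width: 0.235
grip_force: 40.0
```

Emit:
jog_arm(turn=[[0,0,0],[0,0,0],[0,0,0],[0,0,0]], delta_pos=[[0,0,0.0004],[0,0,0.0004],[0,0,0.0004],[0,0,0]], gripper=[0.012,0.012,0.012,0.012])

```text
time: 18.87
tool_pos: [0.4685, -0.1356, 0.0947]
tcp_rot: [-0.727, -3.056, -0.0]
wrist_force: [-1.0, -0.6, -0.1]
width: 0.243
grip_force: 40.0
```

Emit:
jog_arm(turn=[[0,0,0],[0,0,0],[0,0,0],[0,0,0]], delta_pos=[[0,0,0.0004],[0,0,0.0004],[0,0,0.0004],[0,0,0]], gripper=[0.012,0.012,0.012,0.012])

```text
time: 19.2
tool_pos: [0.4691, -0.1358, 0.0942]
tcp_rot: [0.727, 3.055, -0.0]
wrist_force: [-2.0, 0.3, 4.1]
width: 0.236
grip_force: 40.4
```

Bottomed: Fz has risen to 4 N at about 22 mm depth. I hold briefly.

Emit:
jog_arm(turn=[[0,0,0],[0,0,0]], delta_pos=[[0,0,0.0002],[0,0,0]], gripper=[0.012,0.012])

```text
time: 19.37
tool_pos: [0.4692, -0.1358, 0.0941]
tcp_rot: [0.727, 3.055, -0.0]
wrist_force: [-1.3, -1.1, 6.8]
width: 0.24
grip_force: 40.5
```

Emit:
jog_arm(turn=[[0,0,0],[0,0,0],[0,0,0],[0,0,0]], delta_pos=[[0,0,0],[0,0,0],[0,0,0],[0,0,0]], gripper=[0.05,0.05,0.05,0.05])

```text
time: 19.7
tool_pos: [0.4684, -0.1354, 0.093]
tcp_rot: [-0.727, -3.056, -0.0]
wrist_force: [0.1, -0.4, -0.3]
width: 0.585
grip_force: 0.0
```

Emit:
jog_arm(turn=[[0,0,0],[0,0,0],[0,0,0],[0,0,0],[0,0,0],[0,0,0],[0,0,0],[0,0,0]], delta_pos=[[0,0,-0.01],[0,0,-0.02],[0,0,-0.03],[0,0,-0.03],[0,0,-0.02],[0,0,0],[0,0,0],[0,0,0]], gripper=[0.05,0.05,0.05,0.05,0.05,0.05,0.05,0.05])

```text
time: 20.37
tool_pos: [0.4682, -0.1355, 0.2032]
tcp_rot: [-0.727, -3.056, -0.0]
wrist_force: [-0.1, -0.3, -0.0]
width: 0.583
grip_force: 0.0
```

Run:
```python
from blk import *
k=cam('wrist');s=read_state();w=vision.read_camera('wrist');print(s['time'],s['tool_pos'],s['width'])
cv2.imwrite('pics/f1.png',w[:,:,::-1])
im=vision.read_camera('side');cv2.imwrite('pics/f2.png',im[:,:,::-1])
g=w.mean(2).astype(np.float32);zt=.042+.1-.022
cc=(-k[3].T@k[4])[:2]
# knob top ring fit for several heights (side view of the rod's extension too)
for nm,kk,gg in(('wrist',k,g),('side',cam('side'),im.mean(2).astype(np.float32)),):
  c2=(-kk[3].T@kk[4])[:2]
  for z in(zt-.004,zt,zt+.004):
    def f(x):
        d=ring(1,64);v=(c2-x)/np.linalg.norm(c2-x);d=d[d@v<.2]
        return (samp(gg,proj(kk,np.c_[x+d*.0095,np.full(len(d),z)]))-samp(gg,proj(kk,np.c_[x+d*.0125,np.full(len(d),z)]))).mean()
    print(nm,round(z,3),min((f(np.array([a,b])),a.round(4),b.round(4)) for a in np.arange(.458,.479,.0005) for b in np.arange(-.146,-.125,.0005)))
```

```text
20.3667 [ 0.46820506 -0.13545729  0.20315286] 0.5833638739438212
wrist 0.116 (np.float32(-103.453), np.float64(0.47), np.float64(-0.137))
wrist 0.12 (np.float32(-103.65118), np.float64(0.4685), np.float64(-0.136))
wrist 0.124 (np.float32(-105.43571), np.float64(0.4675), np.float64(-0.1355))
side 0.116 (np.float32(-68.310905), np.float64(0.469), np.float64(-0.139))
side 0.12 (np.float32(-68.92038), np.float64(0.4665), np.float64(-0.136))
side 0.124 (np.float32(-69.27347), np.float64(0.464), np.float64(-0.133))
```

The knob top sits at (0.4685, -0.136, 0.12), straight over the bore at the expected height, and the gripper is clear. I'm handing in.

```bash
python3 -c "from workcell import ticket;print(ticket.finish_job())"
```

```text
the job is handed in; nothing more can be done
None
```

The job is handed in: the plug is in the tray and the gauge stands released over the bore with its rod bottomed at about 22 mm depth, the highest push reading being about 7 N at the wrist; the hand-in gave no verdict.

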